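# Hang the pen holder on the rail's two studs

### The job

Hang the yellow pen holder on the panel's rail: bring its two keyholes over the two free studs together so that its back lies flat on the panel, then draw it straight down until the studs sit at the ends of both slots, and let go so that it hangs there upright. The studs are clamped only by hand and not exactly in the middle of their place, so feel for them gently: never press hard on the panel or the studs, and leave the phone, the tape, the eraser and the mug where they are.

Things in the scene. Friction and masses are not known exactly. Their poses are not given: they have to be found in the camera images.
- holder: Loose yellow sheet-steel pen holder, 0.19 to 0.34 kg: a square open cup 64 (x) x 60 (y) x 95 (z) mm, walls 3 mm, with a flat 3 mm back sheet at +x that spreads beyond the cup as two ears (116 mm over both, z 62 to 103 mm). Origin: centre of the cup's underside; z up, +x to the back that goes against the panel. It stands upright on the desk at the start. Room for fingers on both cup sides (grip 60 mm across y, about z 75 mm).
- holder_holes (a point): Point on the rear face of the holder's back sheet, midway between its two keyholes, level with the centres of their wide round parts; 32 mm behind (+x) and 78 mm above the holder's origin; axes as the holder. Keyholes are at y +43 and -43 mm; wide part 15 mm across; above it a slot 8 mm wide whose end lies 17 mm above the wide part's centre, so the holder drops 14 mm from entered to seated.
- rail_mid (a point): Middle of the free place on the panel's aluminium rail: on the rail's front face, at stud height, 147 mm above the desk; x points into the panel, z up. Two fixed steel studs stand out to -x, 86 mm apart along y at this height: shank 6 mm across and 4.5 mm long, then a head 11 mm across and 3.5 mm thick (8 mm in all). Both sit on one clamped bar whose middle may be up to 10 mm to either side (y) of this point: that shift is not measured; see it or feel for it.
- panel: Fixed desk panel 340 (y) x 168 (z) x 18 mm: grey board in a white frame, with a slotted aluminium rail near its top, on two flat feet 6 mm high that reach 55 mm in front of it at y +-125 mm. Origin on the desk below the middle of its flat front face; -x is its front, the free place is at y -62 mm. A blue tray hangs fixed at y 40 to 156 mm, standing out 58 mm, top 158 mm above the desk.
- smartphone: Black phone lying face up, 146x71x8 mm; origin under its centre; leave it.
- tape_roll: Roll of masking tape lying flat, 103x99x24 mm; origin under its centre; leave it.
- eraser: Blue-sleeved eraser, 46x23x13 mm; origin under its centre; leave it.
- mug: Black and white mug, 82x111x97 mm; origin under its centre; leave it.

How it is judged:
By the outcome, as a careful person would: the job done as asked, in the order asked, and still so for the second after the job is handed in, with the robot touching nothing.
It also fails if it takes over 58 s, if anything falls off the work surface, if the arm or the gripper's body presses on something with over 40 N, if the wrist force passes 120 N, or if a joint passes its speed limit or range.

### The arm

A 6-joint arm with a two-finger parallel gripper is mounted at the origin on a cart in front of the work surface, level with it; the furniture and walls round the work are solid. World frame = base frame: x ahead of the robot, y to its left, z up, the work surface at z = 0. Lengths are in mm, angles in rad, forces in N, time in s.
With the tool pointing down it reaches from about 400 to 925 mm from the base axis. Payload 12.5 kg.
Tool frame: the origin (TCP) lies at the centre of the arm's flange, where the gripper is bolted on; the fingertips stand 190 mm ahead of it and the grasp point (between the pads) lies 171 mm ahead of it; z points along the fingers, y is the line along which they close (so a half turn about z gives the same grasp; the last joint's range is limited). The gripper opens to 95 mm and grips with 3 to 60 N. Pads are 20 mm wide; open, the fingers measure 119 mm over their backs; the gripper's body (75 mm by 180 mm) begins 59 mm behind the grasp point.
Start: joints at [-1.444, 0.491, 1.559, -0, 1.092, -0.106], TCP at [144.209, -608.135, 404.761] pointing down, gripper open.
Joint ranges: [-3.1, 3.1], [-0.84, 2.19], [0.05, 2.79], [-1.13, 4.28], [0.06, 2.93], [-2.69, 2.69]. Speed limits (rad/s): [2.22, 2.22, 2.79, 3.14, 3.14, 3.14].

### API

Orientations are given as [roll, pitch, yaw] about the fixed x, y, z axes, in that order (R = Rz(yaw) Ry(pitch) Rx(roll)).
In Python, from cell import env, read_camera, search_frame, cut_out gives the robot as it stands. The module is installed in compiled form; this text tells all that it offers.
- The arm moves only by the tool move_arm, never from a script. Its argument "commands" is a list of rows, each a list of 3 entries, a list of its own where there are three numbers: the shift along the world's x, y, z normalised to -1 to 1, where 1 is 0.03 m, then the turn about the world's z normalised to -1 to 1, where 1 is 0.08 rad, then the opening, from -1 (shut) to 1 (fully open), so that 0 is half open. A call has 1 to 20 rows; each row shifts and turns the commanded pose from where the row before left it; what a row does not reach is not made up. A row lasts 1/12 s, in which the tool goes at most 41.7 mm and 7.16 degrees, less where a joint would pass 70% of its speed; a pose out of reach is approached as far as the arm can. A call with a number of a shift or a turn outside -1 to 1 is refused whole. A call with a gripper value outside its range is refused whole. The fingers move at their own pace and stop on an object; the grip force is fixed at half the most. Time passes only in rows, so rows that do not move let the fingers close. It gives the time, the measured TCP pose, the force, the opening and the grip force at its end, in the units of the state.
- env.state(): the state, without advancing time (a new reading comes with each control period).
- read_camera(name): name is "side" or "top" or "wrist"; returns a dict with "image" (480x640x3 uint8, red, green, blue), "fx", "fy", "cx", "cy" (pixels), "rvec" (rotation vector, rad) and "tvec" (3), from world to camera coordinates, as OpenCV has them. Camera axes: x right, y down, z forward; pixel columns grow to the right and rows downward; lengths in mm; the calibration is good to about 2 mm. A picture is of the moment at which its call begins. There is no depth.
- env.job_done(): hands the job in; it is judged then, once.
Trained networks look in a picture, given as the dict that the camera call returned (one of the last four; its "shot" number tells which), for a name from the list of things; names that differ only in an ending like _2 or _b are one class to them, and where a whole thing is asked for, a point or a joint stands for the part that bears it (a point fixed in the world has none). Each returns a list of dicts, best first, with "confidence" (0 to 1); they miss things now and then, are a little off and sometimes report something else, mostly with a low value. They report only what shows in the picture. A call takes as long as a camera call.
- search_frame(thing, picture): "at" ([column, row] in pixels, amid what is visible of it).
- cut_out(thing, picture): "region" (480x640 bool, what is visible of it) and "at" ([column, row] in pixels, amid what is visible of it).
The state is a dict: "t": time; "joints": joint angles; "qvel": joint speeds; "tau": joint torques, N m; "eef_pos": TCP position; "tcp_rot": TCP orientation; "ft_force": force on the tool from outside, world axes, zero at the start; "moment": the same for the moment, N m; "opening": opening from 0.0 (shut) to 1.0 (fully open); "grip_force": force on a finger pad.
Only numpy, scipy, OpenCV 4.12 (cv2) and the standard library are available. Lean on these libraries where they do the work, as an engineer would, in place of code of your own. Each camera call takes 0.05 s, during which the arm holds its last target. There are 200 camera calls.

## Working session

There is one attempt and no reset: what is moved stays moved. The work goes in short steps, Python scripts to look and compute and a tool call to move; the robot and the scene stay as the last step left them, time stands still between calls to the robot, and variables do not carry over. Pictures are saved under pics/ and viewed, at most 10 in all, crops included, and the job is handed in when it is done.

Besides the shell and the picture viewer there is one more tool, called after "Request:" as name(argument=value, ...), one argument or row to a line, values as JSON. move_arm: Moves the arm, as the interface text tells. Its arguments: {"type":"object","properties":{"commands":{"type":"array","items":{"type":"array"}}},"required":["commands"]}

```bash
mkdir -p pics; cat > h.py <<'E'
import numpy as np, cv2
from cell import env, read_camera, search_frame, cut_out
def proj(p,P):
    K=np.array([[p["fx"],0,p["cx"]],[0,p["fy"],p["cy"]],[0,0,1.]])
    return cv2.projectPoints(np.array(P,float).reshape(-1,1,3),np.array(p["rvec"],float),np.array(p["tvec"],float),K,None)[0].reshape(-1,2)
def ray(p,uv):
    R=cv2.Rodrigues(np.array(p["rvec"],float))[0]; C=-R.T@np.array(p["tvec"],float).ravel()
    d=R.T@np.array([(uv[0]-p["cx"])/p["fx"],(uv[1]-p["cy"])/p["fy"],1]); return C,d
def onz(p,uv,z):
    C,d=ray(p,uv); return C+d*(z-C[2])/d[2]
def save(p,n,box=None,s=1):
    im=p["image"][:,:,::-1]
    if box: im=im[box[1]:box[3],box[0]:box[2]]
    cv2.imwrite("pics/"+n,cv2.resize(im,None,fx=s,fy=s,interpolation=cv2.INTER_CUBIC))
E
python3 - <<'E'
from h import *
ims=[]
for n in ["side","top"]:
    p=read_camera(n); save(p,n+"0.png")
    print(n,p["fx"],ray(p,(320,240)))
    for t in ["holder","holder_holes","rail_mid","panel","mug","smartphone","tape_roll","eraser"]:
        for r in search_frame(t,p)[:2]: print(n,t,np.round(r["at"],1),round(r["confidence"],2),np.round(onz(p,r["at"],0)),np.round(onz(p,r["at"],95)))
s=env.state(); print(s["tcp_rot"],s["t"],s["opening"])
E
```

```text
side 559.0065695049336 (array([ -18.68346407,  666.88603621, 1104.64840036]), array([ 0.44108675, -0.45821886, -0.77169622]))
side holder [403.4 202.1] 0.78 [ 542. -242.    0.] [ 494. -164.   95.]
side holder_holes [406.6 205.4] 0.85 [ 529. -238.    0.] [ 482. -160.   95.]
side rail_mid [285.5 222.9] 0.83 [718.  32.   0.] [655.  87.  95.]
side panel [285.8 221.2] 0.81 [722.  27.   0.] [658.  82.  95.]
side mug [181.2 303.8] 0.74 [712. 376.   0.] [649. 401.  95.]
side mug [404.7 204.1] 0.52 [ 535. -238.    0.] [ 488. -161.   95.]
side smartphone [353.2 284.4] 0.59 [459.  55.   0.] [418. 108.  95.]
side tape_roll [300.6 308.4] 0.9 [502. 191.   0.] [457. 232.  95.]
side eraser [358.1 248.6] 0.43 [524. -36.   0.] [477.  25.  95.]
side eraser [286.  220.3] 0.41 [724.  25.   0.] [660.  80.  95.]
top 568.5100542561893 (array([ 440.08851261,  100.22651557, 1234.55172967]), array([ 0.08545125, -0.01977569, -0.99631147]))
top holder [445.3 264.5] 0.67 [ 500. -199.    0.] [ 496. -176.   95.]
top holder_holes [446.8 263.4] 0.71 [ 503. -203.    0.] [ 498. -179.   95.]
top rail_mid [314.9 183.1] 0.92 [671.  90.   0.] [654.  91.  95.]
top panel [321.  184.6] 0.87 [668.  77.   0.] [651.  79.  95.]
top mug [166.7 170.4] 0.55 [689. 415.   0.] [670. 391.  95.]
top smartphone [325.9 286.2] 0.65 [446.  60.   0.] [446.  63.  95.]
top tape_roll [247.2 262.1] 0.79 [493. 232.   0.] [489. 222.  95.]
top eraser [258.6 253. ] 0.37 [514. 208.   0.] [508. 200.  95.]
[3.14151841e+00 4.16494188e-05 2.32837282e-01] 0.9 1.0002328243430498
```

View pics/side0.png

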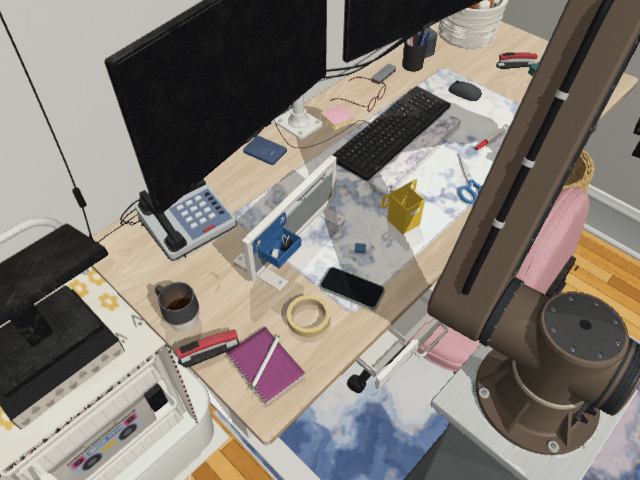

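View pics/top0.png

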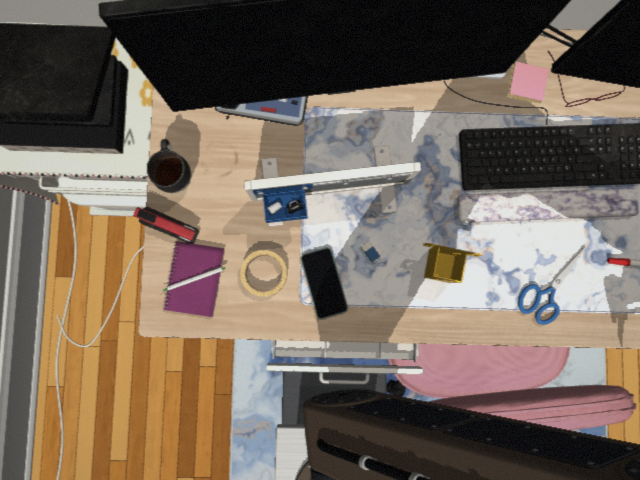

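Side and top show the holder at about (445,263) in top, ears at about (425,244)–(480,254). The panel's top edge runs from (247,187) to (419,168), and the tray is at its left end. I'll zoom in.

```bash
python3 - <<'E'
from h import *
p=read_camera("top"); save(p,"topz.png",(235,150,485,300),3.2)
p=read_camera("side"); save(p,"sidez.png",(235,145,435,295),4)
E
```

```text
(no output)
```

View pics/topz.png

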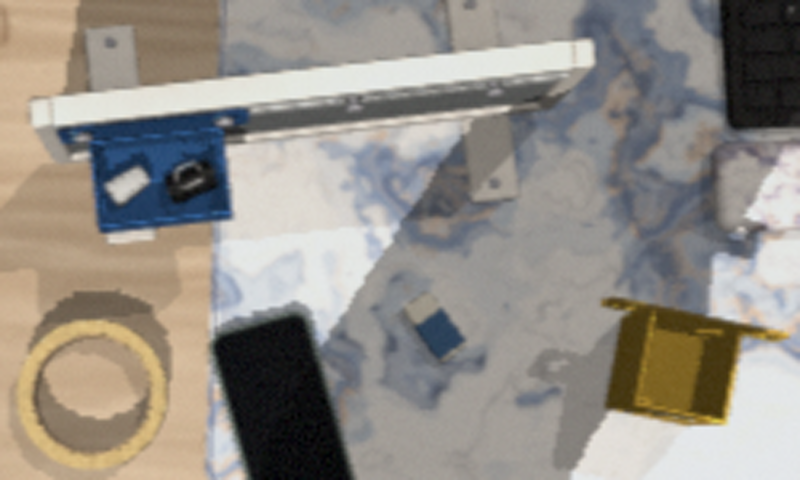

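View pics/sidez.png

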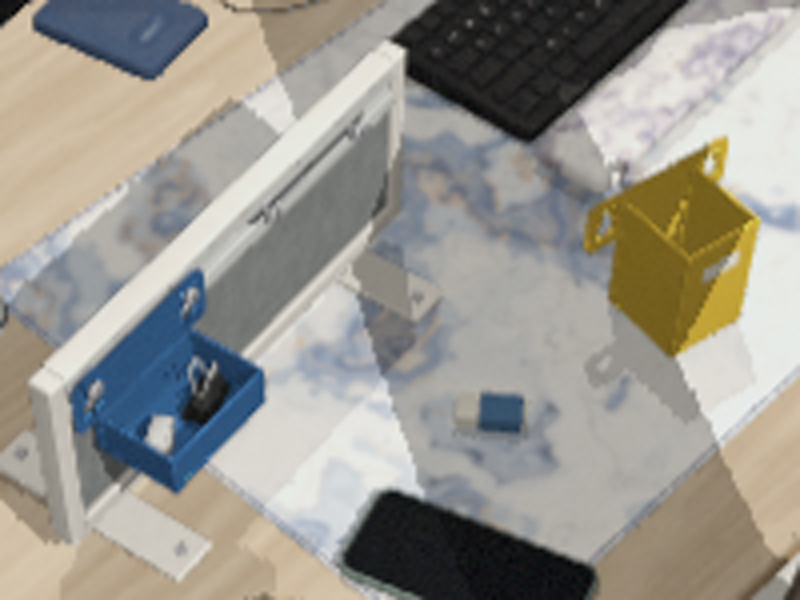

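Zoomed, the stud heads are at top px (346,182) and (390,177.5), and at side px (302,199.5) and (324,177). The panel's corners and the holder's rim and ear corners are readable too. I'll fit both poses.

```bash
cat > fit.py <<'E'
from h import *
from scipy.optimize import least_squares
T=lambda u,v:(235+u/3.2,150+v/3.2); S=lambda u,v:(235+u/4,145+v/4)
def fit(obs,x0,pics):
    def W(q,P): c,s=np.cos(q[2]),np.sin(q[2]); return [q[0]+c*P[0]-s*P[1],q[1]+s*P[0]+c*P[1],P[2]]
    f=lambda q:np.concatenate([proj(pics[k],W(q,P))[0]-uv for k,P,uv in obs])
    r=least_squares(f,x0,x_scale=[1,1,.01]); return r.x,np.round(r.fun.reshape(-1,2),1)
E
python3 - <<'E'
from fit import *
pics={"t":read_camera("top"),"s":read_camera("side")}
pan=[("t",(0,170,168),T(48,128)),("t",(0,-170,168),T(592,66)),("t",(18,170,168),T(32,100)),("t",(18,-170,168),T(592,40)),
("s",(0,170,168),S(57,387)),("s",(0,-170,168),S(405,54))]
q,r=fit(pan,[670,80,.1],pics); print("panel",q,r.tolist())
hol=[("t",(32,58,103),T(605,298)),("t",(32,-58,103),T(788,335)),("t",(-32,30,0),T(608,405)),("t",(-32,30,95),T(640,410)),("t",(-32,-30,95),T(728,425)),
("s",(-32,30,95),S(688,240)),("s",(-32,30,0),S(675,355)),("s",(-32,-30,95),S(757,216)),("s",(32,30,0),S(613,297))]
h,r=fit(hol,[500,-180,-.2],pics); print("holder",h,r.tolist())
c,s=np.cos(q[2]),np.sin(q[2])
for d in (-10,0,10):
  for y in (43,-43):
    P=np.array([-6,-62+d+y]); w=[q[0]+c*P[0]-s*P[1],q[1]+s*P[0]+c*P[1],147]
    print(d,y,np.round(w),(proj(pics["t"],w)[0]-(235,150))*3.2,(proj(pics["s"],w)[0]-(235,145))*4)
E
```

```text
panel [6.46197203e+02 5.43561690e+01 1.44809252e-01] [[-4.5, 0.4], [2.5, -0.1], [-0.5, -0.2], [1.3, -1.1], [-0.0, 1.0], [1.9, -2.2]]
holder [ 4.97435776e+02 -1.87351031e+02 -1.54847834e-01] [[1.8, -0.5], [1.3, -1.6], [-1.0, 1.0], [-1.4, -1.5], [0.4, -0.7], [1.2, 4.3], [-0.0, 0.6], [1.8, -0.4], [-1.0, 0.3]]
-10 43 [644.  25. 147.] [365.591377   108.27027564] [285.45323249 206.60073038]
-10 -43 [657. -60. 147.] [505.50229777  92.55082414] [369.03172655 124.22394006]
0 43 [643.  35. 147.] [349.26461691 110.10464076] [275.37192271 216.53708963]
0 -43 [655. -50. 147.] [489.27939459  94.3735206 ] [359.59127875 133.52865173]
10 43 [642.  45. 147.] [332.92571576 111.94036997] [265.21188379 226.55104603]
10 -43 [654. -41. 147.] [473.04446601  96.19756815] [350.07950184 142.90366692]
```

Request:
move_arm(
  commands=[
    [[0.84,1,0],-0.35,1],
    [[0.84,1,0],-0.35,1],
    [[0.84,1,0],-0.35,1],
    [[0.84,1,0],-0.35,1],
    [[0.84,1,0],-0.35,1],
    [[0.84,1,0],-0.35,1],
    [[0.84,1,0],-0.35,1],
    [[0.84,1,0],-0.35,1],
    [[0.84,1,0],-0.35,1],
    [[0.84,1,0],-0.35,1],
    [[0.84,1,0],-0.35,1],
    [[0.84,1,0],-0.35,1],
    [[0.84,1,0],-0.35,1],
    [[0.84,1,0],-0.35,1],
    [[0,0,0],0,1],
    [[0,0,0],0,1],
  ],
)

```text
t: 2.43
eef_pos: [497.9, -186.6, 404.6]
tcp_rot: [3.141, 0.0, -0.156]
ft_force: [0.5, 0.1, 0.8]
opening: 1.002
grip_force: 0.0
```

```bash
python3 - <<'E'
from h import *
p=read_camera("wrist"); save(p,"w1.png"); print(p["fx"],ray(p,(320,240)),ray(p,(320,0))[1])
print(env.state()["eef_pos"],env.state()["tcp_rot"])
E
```

```text
332.70630015220627 (array([ 573.94397798, -199.72102117,  384.5224622 ]), array([-0.28272265,  0.03089294, -0.95884184])) [ 0.40241167 -0.0763534  -1.15744955]
[ 497.17530388 -187.62369473  404.65250646] [ 3.14140276e+00  2.99952694e-04 -1.57085664e-01]
```

View pics/w1.png

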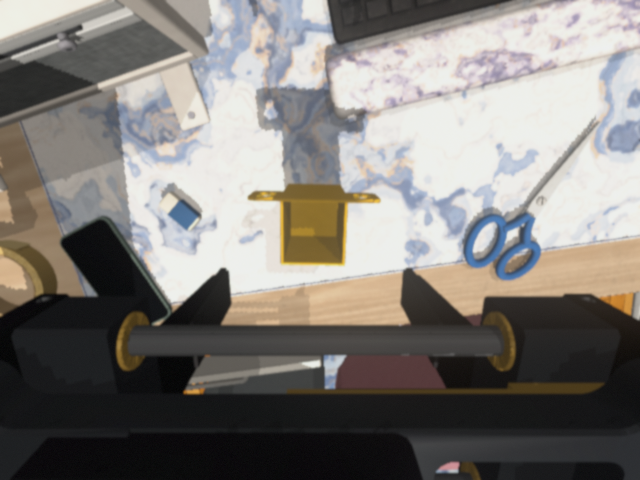

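The wrist view shows the holder square to the gripper: rim front corners at (281,266) and (347,266), ear tips at (249,196) and (380,197).

```bash
python3 - <<'E'
from fit import *
p=read_camera("wrist")
h=[497.4,-187.4,-.155]
c,s=np.cos(h[2]),np.sin(h[2])
for P in [(-32,30,95),(-32,-30,95),(32,58,103),(32,-58,103),(29,58,103),(32,58,62),(29,30,95)]:
  print(P,proj(p,[h[0]+c*P[0]-s*P[1],h[1]+s*P[0]+c*P[1],P[2]]).round(1))
q,r=fit([("w",(-32,30,95),(281,266)),("w",(-32,-30,95),(347,266)),("w",(29,58,103),(249,201)),("w",(29,-58,103),(380,203))],h,{"w":p}); print(q,r.tolist())
E
```

```text
(-32, 30, 95) [[281.7 264. ]]
(-32, -30, 95) [[346.4 263.9]]
(32, 58, 103) [[245.6 196.8]]
(32, -58, 103) [[382.  196.5]]
(29, 58, 103) [[245.8 200.3]]
(32, 58, 62) [[254.1 190. ]]
(29, 30, 95) [[279.6 198.7]]
[ 4.95537545e+02 -1.87435660e+02 -1.68523229e-01] [[0.6, -0.5], [-0.8, 0.2], [-2.3, 0.5], [2.4, 0.1]]
```

Request:
move_arm(
  commands=[
    [[0.1,0.93,0],0.6,1],
    [[0.1,0.93,0],0.6,1],
    [[0.1,0.93,0],0.6,1],
    [[0.1,0.93,0],0.6,1],
    [[0.1,0.93,0],0.6,1],
    [[0.1,0.93,0],0.6,1],
    [[0,0,0],0,1],
    [[0,0,0],0,1],
  ],
)

```text
t: 3.2
eef_pos: [514.7, -21.0, 404.9]
tcp_rot: [3.141, -0.0, 0.129]
ft_force: [-0.4, 0.6, 0.2]
opening: 1.004
grip_force: 0.0
```

```bash
python3 - <<'E'
from h import *
p=read_camera("wrist"); save(p,"w2.png",(60,0,580,300),1.5)
print(env.state()["eef_pos"],env.state()["tcp_rot"],search_frame("rail_mid",p)[:1])
E
```

```text
[514.77055068 -21.69341039 404.8469457 ] [3.14126656e+00 3.49241096e-07 1.27709965e-01] [{'at': [194.5, 44.4], 'confidence': 0.64}]
```

View pics/w2.png

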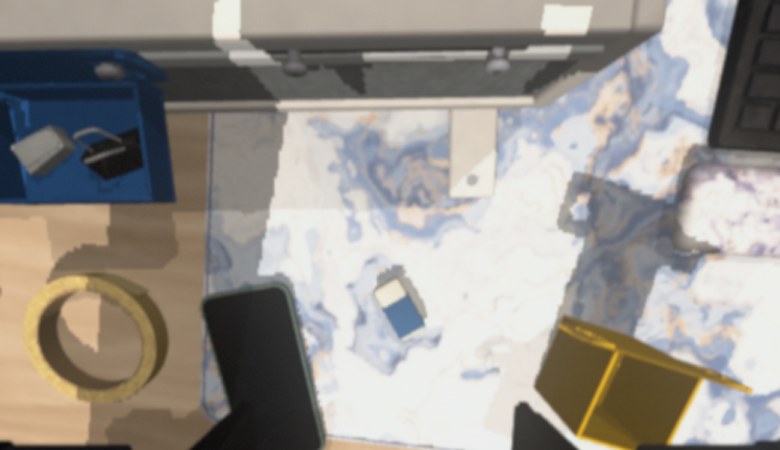

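The wrist view shows both stud heads, at px (255.3,43.3) and (392,41.3). The panel edge slopes about -0.02 relative to the tool.

```bash
python3 - <<'E'
from fit import *
p=read_camera("wrist")
a,b=onz(p,(255.3,43.3),147),onz(p,(392,41.3),147); print(a,b,np.linalg.norm(a-b),np.arctan2(b[0]-a[0],a[1]-b[1]),(a+b)/2)
C=lambda u,v:(60+u/1.5,v/1.5)
for z,u,v in [(168,(0,43),(630,31)),(0,(165,108),(530,100))]:
  a,b=onz(p,C(*u),z),onz(p,C(*v),z); print(z,a,b,np.arctan2(b[0]-a[0],a[1]-b[1]))
# joint fit of stud heads in all views, panel frame: free (x0,y0 of mid head, yaw)
pics={"w":p,"t":read_camera("top"),"s":read_camera("side")}
o=[("w",(0,43,147),(255.3,43.3)),("w",(0,-43,147),(392,41.3)),("t",(0,43,147),T(355,103)),("t",(0,-43,147),T(497,88)),("s",(0,43,147),S(268,218)),("s",(0,-43,147),S(355,127))]
for k in (o,o[:2],o[:4]): q,r=fit(k,[649,-7,.14],pics); print(q,r.tolist())
E
```

```text
[646.16241786  32.33861306 147.        ] [658.31107203 -53.82290546 147.        ] 87.01377518262962 0.14007521840777082 [652.23674495 -10.7421462  147.        ]
168 [634.57363393 140.19762405 168.        ] [669.07470993 -98.1182346  168.        ] 0.14377151689542164
0 [641.849759   147.67262899   0.        ] [ 679.32829629 -105.5020177     0.        ] 0.14696697245753954
[ 6.52428488e+02 -1.06558579e+01  1.40607585e-01] [[0.7, -0.3], [-0.9, -0.4], [-0.3, 0.5], [-0.9, 0.5], [1.7, -1.7], [1.0, 0.4]]
[ 6.52259098e+02 -1.07401106e+01  1.40167944e-01] [[0.8, -0.0], [-0.8, -0.0]]
[ 6.52354028e+02 -1.08511090e+01  1.39872358e-01] [[1.0, -0.2], [-0.6, -0.2], [-0.2, 0.6], [-0.8, 0.6]]
```

Request:
move_arm(
  commands=[
    [[-0.1,-0.92,0],-0.6,1],
    [[-0.1,-0.92,0],-0.6,1],
    [[-0.1,-0.92,0],-0.6,1],
    [[-0.1,-0.92,0],-0.6,1],
    [[-0.1,-0.92,0],-0.6,1],
    [[-0.1,-0.92,0],-0.6,1],
    [[0,0,-0.5],0,1],
    [[0,0,-0.9],0,1],
    [[0,0,-0.9],0,1],
    [[0,0,-0.9],0,1],
    [[0,0,-0.9],0,1],
    [[0,0,-0.8],0,1],
    [[0,0,-0.4],0,1],
    [[0,0,0],0,1],
    [[0,0,0],0,1],
  ],
)

```text
t: 4.7
eef_pos: [496.9, -187.0, 245.5]
tcp_rot: [-3.141, 0.001, -0.16]
ft_force: [-0.1, 0.4, 0.3]
opening: 0.998
grip_force: 0.0
```

Request:
move_arm(
  commands=[
    [[0,0,0],0,-1],
    [[0,0,0],0,-1],
    [[0,0,0],0,-1],
    [[0,0,0],0,-1],
    [[0,0,0],0,-1],
    [[0,0,0],0,-1],
    [[0,0,0],0,-1],
    [[0,0,0],0,-1],
    [[0,0,0],0,-1],
    [[0,0,0],0,-1],
  ],
)

```text
t: 5.53
eef_pos: [497.0, -186.2, 246.0]
tcp_rot: [3.142, -0.0, -0.159]
ft_force: [-0.6, 1.5, 6.4]
opening: 0.634
grip_force: 29.9
```

Request:
move_arm(
  commands=[
    [[0,0,0.3],0,-1],
    [[0,0,0.6],0,-1],
    [[0,0,0.8],0,-1],
    [[0,0,0.6],0,-1],
    [[0.375,0.69,0],0.47,-1],
    [[0.375,0.69,0],0.47,-1],
    [[0.375,0.69,0],0.47,-1],
    [[0.375,0.69,0],0.47,-1],
    [[0.375,0.69,0],0.47,-1],
    [[0.375,0.69,0],0.47,-1],
    [[0.375,0.69,0],0.47,-1],
    [[0.375,0.69,0],0.47,-1],
    [[0,0,0],0,-1],
    [[0,0,0],0,-1],
    [[0,0,0],0,-1],
  ],
)

```text
t: 6.78
eef_pos: [586.7, -21.0, 314.8]
tcp_rot: [3.141, 0.001, 0.141]
ft_force: [-0.2, 0.4, -2.0]
opening: 0.628
grip_force: 29.9
```

```bash
python3 - <<'E'
from h import *
p=read_camera("wrist"); save(p,"w3.png",(120,0,520,300),2)
s=env.state(); print(s["eef_pos"],s["tcp_rot"],s["ft_force"],s["moment"])
c,sn=np.cos(.142),np.sin(.142); e=s["eef_pos"]
n=np.array([c,sn]); 
y=s["tcp_rot"][2]; c,sn=np.cos(y),np.sin(y)
for P in [(32,58,103),(32,-58,103),(29,58,103),(29,-58,103),(32,43,95),(32,-43,95)]:
  print(P,(proj(p,[e[0]+c*P[0]-sn*P[1],e[1]+sn*P[0]+c*P[1],e[2]-246+P[2]])[0]-(120,0))*2)
for P in [(652.4+.1415*-43*1, 0,0)]: pass
a=np.array([652.4,-10.7]); t=np.array([-np.sin(.142),np.cos(.142)])
for d in(43,-43): w=a+d*t; print("stud",(proj(p,[w[0],w[1],147])[0]-(120,0))*2)
E
```

```text
[586.63028862 -21.38117412 314.79550154] [3.14147907e+00 5.65342462e-04 1.40569257e-01] [ 0.4309485  -0.08856613 -2.64427407] [ 0.03627564  0.0199961  -0.01428501]
(32, 58, 103) [ 91.66502652 521.33318505]
(32, -58, 103) [683.50519251 521.91536454]
(29, 58, 103) [ 93.53859268 535.65326746]
(29, -58, 103) [681.64792739 536.23373353]
(32, 43, 95) [180.61115344 508.13559545]
(32, -43, 95) [594.95867825 508.54190058]
stud [184.14515439 332.55749942]
stud [579.59941947 332.35208974]
```

View pics/w3.png

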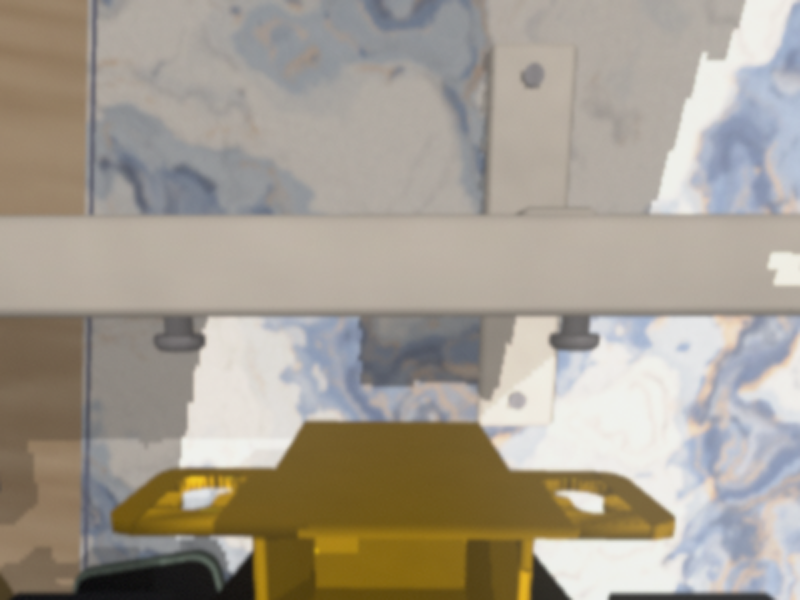

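The wrist view shows the stud heads at (179,342) and (575,340) in the crop, mid 377. The keyholes are at about (208,495) and (581,497), mid 394. The yaw is matched, so the holder needs about 3.8 mm to the left (+y'). I'll shift while approaching 28 mm.

Request:
move_arm(
  commands=[
    [[0.2,0.06,0],0,-1],
    [[0.25,0.07,0],0,-1],
    [[0.25,0.07,0],0,-1],
    [[0.2,0.06,0],0,-1],
    [[0,0,0],0,-1],
    [[0,0,0],0,-1],
    [[0,0,0],0,-1],
  ],
)

```text
t: 7.42
eef_pos: [613.9, -12.9, 314.5]
tcp_rot: [-3.142, 0.001, 0.142]
ft_force: [-0.1, -0.7, -2.3]
opening: 0.631
grip_force: 29.9
```

```bash
python3 - <<'E'
from h import *
p=read_camera("wrist"); save(p,"w4.png",(140,120,500,300),2.2)
s=env.state(); print(s["eef_pos"],s["tcp_rot"],s["ft_force"],p["cx"])
E
```

```text
[613.82568059 -12.95094374 314.66540688] [3.14158537e+00 4.37780480e-04 1.41640701e-01] [ 0.25353286  0.66184363 -3.49342693] 315.5255400876295
```

View pics/w4.png

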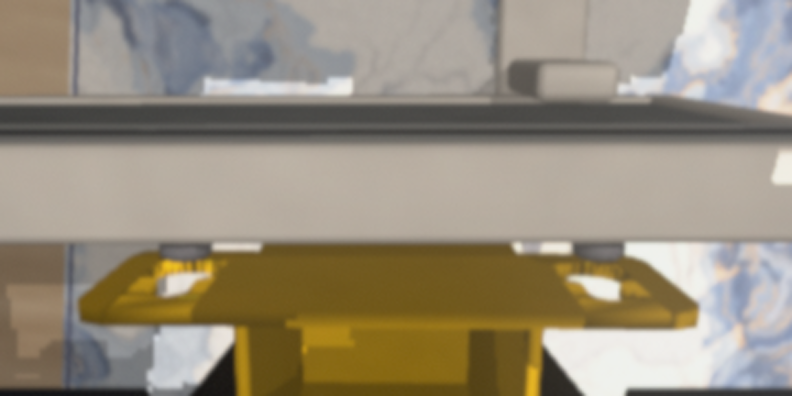

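Studs (185 and 598, mid 391) and keyholes (186 and 595, mid 390) are now aligned within about 0.5 mm. I'll feel forward gently.

Request:
move_arm(
  commands=[
    [[0.04,0.006,0],0,-1],
    [[0.04,0.006,0],0,-1],
    [[0.04,0.006,0],0,-1],
    [[0.04,0.006,0],0,-1],
    [[0,0,0],0,-1],
  ],
)

```text
t: 7.88
eef_pos: [619.0, -12.2, 314.8]
tcp_rot: [3.141, -0.0, 0.142]
ft_force: [-0.4, -0.4, -1.9]
opening: 0.627
grip_force: 29.9
```

Request:
move_arm(
  commands=[
    [[0.03,0.004,0],0,-1],
    [[0,0,0],0,-1],
  ],
)

```text
t: 8.05
eef_pos: [619.8, -12.1, 314.7]
tcp_rot: [3.141, 0.0, 0.142]
ft_force: [0.1, -1.1, -1.9]
opening: 0.627
grip_force: 29.9
```

Request:
move_arm(
  commands=[
    [[0.03,0.004,0],0,-1],
    [[0,0,0],0,-1],
  ],
)

```text
t: 8.22
eef_pos: [620.7, -11.9, 314.8]
tcp_rot: [3.141, -0.0, 0.142]
ft_force: [0.9, 0.1, -1.9]
opening: 0.633
grip_force: 29.9
```

Request:
move_arm(
  commands=[
    [[0.03,0.004,0],0,-1],
    [[0,0,0],0,-1],
  ],
)

```text
t: 8.38
eef_pos: [621.6, -11.8, 314.8]
tcp_rot: [3.141, -0.0, 0.142]
ft_force: [-1.2, -0.0, -1.9]
opening: 0.627
grip_force: 29.9
```

Request:
move_arm(
  commands=[
    [[0.03,0.004,0],0,-1],
    [[0,0,0],0,-1],
  ],
)

```text
t: 8.55
eef_pos: [622.5, -11.7, 314.8]
tcp_rot: [3.141, -0.0, 0.142]
ft_force: [0.6, 0.3, -2.8]
opening: 0.631
grip_force: 29.9
```

Request:
move_arm(
  commands=[
    [[0.03,0.004,0],0,-1],
    [[0,0,0],0,-1],
  ],
)

```text
t: 8.72
eef_pos: [623.4, -11.6, 314.8]
tcp_rot: [3.141, -0.0, 0.142]
ft_force: [0.0, -0.4, -2.3]
opening: 0.632
grip_force: 29.9
```

Request:
move_arm(
  commands=[
    [[0.03,0.004,0],0,-1],
    [[0,0,0],0,-1],
  ],
)

```text
t: 8.88
eef_pos: [624.3, -11.5, 314.7]
tcp_rot: [3.141, 0.0, 0.142]
ft_force: [-0.9, -0.0, -1.6]
opening: 0.629
grip_force: 29.9
```

Request:
move_arm(
  commands=[
    [[0.03,0.004,0],0,-1],
    [[0,0,0],0,-1],
  ],
)

```text
t: 9.05
eef_pos: [624.9, -11.5, 314.7]
tcp_rot: [3.142, 0.001, 0.142]
ft_force: [-3.8, -2.7, -0.5]
opening: 0.629
grip_force: 29.9
```

Request:
move_arm(
  commands=[
    [[0.02,0.003,0],0,-1],
    [[0,0,0],0,-1],
  ],
)

```text
t: 9.22
eef_pos: [625.4, -11.5, 314.7]
tcp_rot: [3.141, 0.002, 0.142]
ft_force: [-5.5, -3.2, 0.7]
opening: 0.632
grip_force: 30.0
```

```bash
python3 - <<'E'
from h import *
p=read_camera("wrist"); save(p,"w5.png",(140,160,500,300),2.2)
s=env.state(); print(s["eef_pos"],s["ft_force"],s["moment"])
E
```

```text
[625.34593386 -11.48814424 314.7328561 ] [-6.6482925  -3.21351995  0.99754154] [-0.30902152  0.81590817  0.21554036]
```

View pics/w5.png

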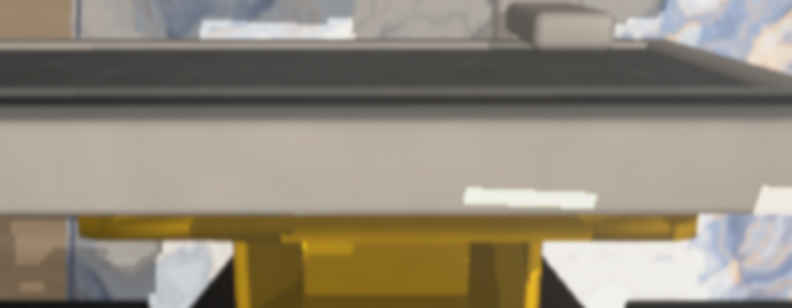

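Request:
move_arm(
  commands=[
    [[-0.015,-0.015,0],0,-1],
    [[0,0,-0.05],0,-1],
    [[0,0,-0.05],0,-1],
    [[0,0,0],0,-1],
  ],
)

```text
t: 9.6
eef_pos: [625.2, -11.7, 311.4]
tcp_rot: [-3.142, 0.001, 0.142]
ft_force: [-2.9, 0.7, -1.9]
opening: 0.633
grip_force: 30.0
```

Request:
move_arm(
  commands=[
    [[0,0,-0.04],0,-1],
    [[0,0,-0.04],0,-1],
    [[0,0,0],0,-1],
  ],
)

```text
t: 9.85
eef_pos: [625.2, -11.7, 309.1]
tcp_rot: [-3.142, 0.001, 0.142]
ft_force: [-5.5, -0.8, -1.4]
opening: 0.63
grip_force: 30.0
```

Request:
move_arm(
  commands=[
    [[0,0,-0.05],0,-1],
    [[0,0,-0.05],0,-1],
    [[0,0,0],0,-1],
  ],
)

```text
t: 10.1
eef_pos: [625.2, -11.7, 306.1]
tcp_rot: [-3.142, 0.001, 0.142]
ft_force: [-4.1, 0.3, -2.0]
opening: 0.633
grip_force: 30.0
```

Request:
move_arm(
  commands=[
    [[0,0,-0.05],0,-1],
    [[0,0,-0.04],0,-1],
    [[0,0,0],0,-1],
  ],
)

```text
t: 10.35
eef_pos: [625.2, -11.7, 303.5]
tcp_rot: [-3.142, 0.0, 0.142]
ft_force: [-4.2, -0.0, -0.9]
opening: 0.628
grip_force: 30.0
```

Request:
move_arm(
  commands=[
    [[0,0,-0.03],0,-1],
    [[0,0,0],0,-1],
  ],
)

```text
t: 10.52
eef_pos: [625.2, -11.7, 302.7]
tcp_rot: [3.142, 0.0, 0.142]
ft_force: [-5.4, -0.2, -1.0]
opening: 0.625
grip_force: 30.0
```

Request:
move_arm(
  commands=[
    [[0,0,-0.025],0,-1],
    [[0,0,0],0,-1],
  ],
)

```text
t: 10.68
eef_pos: [625.2, -11.7, 302.0]
tcp_rot: [3.142, 0.0, 0.142]
ft_force: [-4.9, -0.8, -0.4]
opening: 0.631
grip_force: 30.0
```

Request:
move_arm(
  commands=[
    [[0,0,-0.025],0,-1],
    [[0,0,0],0,-1],
  ],
)

```text
t: 10.85
eef_pos: [625.2, -11.7, 301.3]
tcp_rot: [3.142, 0.0, 0.142]
ft_force: [-5.3, -0.7, -0.3]
opening: 0.631
grip_force: 30.0
```

Request:
move_arm(
  commands=[
    [[0,0,-0.02],0,-1],
    [[0,0,0],0,-1],
  ],
)

```text
t: 11.02
eef_pos: [625.2, -11.7, 300.8]
tcp_rot: [3.141, 0.0, 0.142]
ft_force: [-5.7, 0.3, 1.6]
opening: 0.631
grip_force: 30.0
```

Request:
move_arm(
  commands=[
    [[0,0,-0.02],0,-1],
    [[0,0,0],0,-1],
  ],
)

```text
t: 11.18
eef_pos: [625.1, -11.7, 300.6]
tcp_rot: [3.141, -0.0, 0.142]
ft_force: [-7.8, 0.3, 5.5]
opening: 0.634
grip_force: 30.0
```

Request:
move_arm(
  commands=[
    [[0,0,-0.02],0,-1],
    [[0,0,0],0,-1],
  ],
)

```text
t: 11.35
eef_pos: [625.1, -11.7, 300.5]
tcp_rot: [3.141, -0.0, 0.142]
ft_force: [-9.2, -0.2, 9.3]
opening: 0.632
grip_force: 30.0
```

Request:
move_arm(
  commands=[
    [[-0.02,-0.003,0.015],0,-1],
    [[-0.02,-0.003,0],0,-1],
    [[-0.02,-0.003,0],0,-1],
    [[0,0,0],0,-1],
  ],
)

```text
t: 11.68
eef_pos: [624.1, -12.0, 300.5]
tcp_rot: [3.141, -0.003, 0.141]
ft_force: [1.9, 2.5, 4.2]
opening: 0.631
grip_force: 30.0
```

Request:
move_arm(
  commands=[
    [[-0.02,-0.003,0],0,-1],
    [[-0.02,-0.003,0],0,-1],
    [[0,0,0],0,-1],
  ],
)

```text
t: 11.93
eef_pos: [623.1, -12.2, 300.5]
tcp_rot: [3.141, -0.004, 0.142]
ft_force: [7.9, 2.0, 3.0]
opening: 0.631
grip_force: 30.0
```

The pull test resists, so the holder is captured. I'll ease it back flat and open.

Request:
move_arm(
  commands=[
    [[0.03,0.005,0],0,-1],
    [[0.03,0.005,0],0,-1],
    [[0,0,0],0,-1],
  ],
)

```text
t: 12.18
eef_pos: [624.0, -12.2, 300.4]
tcp_rot: [3.141, 0.0, 0.141]
ft_force: [-1.1, -0.5, 6.8]
opening: 0.631
grip_force: 30.0
```

```bash
python3 -c "
from h import *
s=env.state(); print(s['eef_pos'],s['ft_force'],s['moment'])"
```

```text
[624.03249141 -12.15195259 300.36012762] [-1.050141   -0.53908646  6.81557971] [-0.10334988 -0.08281075  0.03773907]
```

Request:
move_arm(
  commands=[
    [[0,0,0],0,0.4],
    [[0,0,0],0,0.6],
    [[0,0,0],0,0.8],
    [[0,0,0],0,0.8],
    [[0,0,0],0,0.8],
    [[0,0,0],0,0.8],
    [[0,0,0],0,0.8],
  ],
)

```text
t: 12.77
eef_pos: [624.0, -11.9, 299.8]
tcp_rot: [3.142, 0.0, 0.142]
ft_force: [1.8, 0.1, -0.6]
opening: 0.899
grip_force: 0.0
```

Clear of the holder. Now straight up and back.

Request:
move_arm(
  commands=[
    [[0,0,0.3],0,0.8],
    [[0,0,0.5],0,0.8],
    [[0,0,0.7],0,0.8],
    [[0,0,0.8],0,0.8],
    [[0,0,0.8],0,0.8],
    [[0,0,0.8],0,0.8],
    [[-0.8,0,0.3],0,0.8],
    [[-0.9,0,0],0,0.8],
    [[-0.9,0,0],0,0.8],
    [[-0.9,0,0],0,0.8],
    [[-0.5,0,0],0,0.8],
    [[0,0,0],0,0.8],
    [[0,0,0],0,0.8],
  ],
)

```text
t: 13.85
eef_pos: [503.9, -11.9, 427.0]
tcp_rot: [3.141, -0.002, 0.141]
ft_force: [0.6, -0.0, 0.2]
opening: 0.898
grip_force: 0.0
```

```bash
python3 - <<'E'
from h import *
w=read_camera("wrist"); p=read_camera("side")
a=cv2.resize(w["image"][0:260,120:520],(400,260)); b=cv2.resize(p["image"][140:300,235:435],(400,320))
im=np.vstack([a,b])[:,:,::-1]; cv2.imwrite("pics/fin.png",im)
s=env.state(); print(s["eef_pos"],s["ft_force"])
E
```

```text
[504.82742491 -11.94167158 426.36217864] [0.24195828 0.76247668 0.35196856]
```

View pics/fin.png

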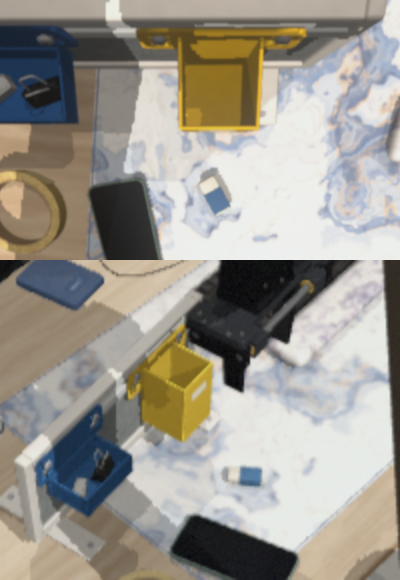

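The holder hangs upright and flat on the panel, with both stud heads showing in front of its ears (wrist crop about (157,38) and (286,36)). The phone, eraser and tape have not moved. Handing in.

```bash
python3 -c "
from cell import env
print(env.job_done())"
```

```text
the job is handed in; nothing more can be done
None
```

The yellow holder hangs upright on both studs with its back flat on the panel; I let go, drew the arm clear and handed the job in at about 14 s, with contact forces staying around 13 N or less in the readings.

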